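# Load the dock's free bay and switch it on

## Task

Two of the three bays of the drive dock already hold a drive. Take the spare drive out of its stand and slide it gently all the way down into the one free bay, without letting it fall in, and then push the toggle switch in front of that bay fully over towards the bay, to on. Leave the other drives in place, the other two switches off and the things lying around where they are.

Things in the scene. Friction and masses are not known exactly. Their poses are not given: they have to be found in the camera images.
- spare: The spare drive: slab-shaped aluminium drive case, 76 x 14 x 110 mm (x width, y thickness, z height), 0.16 kg, same either way round; origin at the centre of its underside, z up. It stands upright in the desk stand at the start, its underside 10 mm above the desk and its top at 120 mm.
- drive_a: A drive that already stands in one of the dock's bays: slab-shaped aluminium drive case, 76 x 14 x 110 mm (x width, y thickness, z height), 0.16 kg, same either way round; origin at the centre of its underside, z up. Its top is 130 mm above the desk.
- drive_b: The other drive already in the dock, identical to drive_a.
- dock: Black three-bay drive dock, fixed. Main block 112 (x) x 230 (y) x 55 mm high, with three slots open at the top at y = +70, 0, -70 mm; each 79 (x) x 17 (y) mm, 35 mm deep, 3 mm lead-in chamfer. On its -x side a 30 mm high step (x -130 to -56 mm) carries a toggle switch in front of each bay, pivot at x = -93, z = 52 mm. Origin at the centre of the block's underside, on the desk.
- stand: White desk stand, fixed, 105 x 60 x 35 mm high, with one slot 80 x 18 mm, 25 mm deep, its long side along the stand's x. Origin at the centre of its underside, on the desk.
- bay_1 (a point): Centre of the floor of the +y slot of the dock, 20 mm above the desk; axes as the dock's. A fully seated drive's origin lies here.
- switch_1 (a joint): Toggle lever in front of bay_1: 10 mm steel stick with a 26 mm ball at its end, 45 mm from the pivot, on a grey housing 70 x 50 mm, 55 mm above the desk. 0 rad = off, leaning 0.5 rad from vertical away from the bay (dock's -x); 1.0 rad = on, leaning 0.5 rad towards the bay (+x). Near 0 at the start; it stays where it is left.
- switch_1_tip (a point): Centre of the ball of switch_1's lever, 91 mm above the desk when off, 97 mm when upright; moves with the lever.
- bay_2 (a point): Centre of the floor of the middle slot of the dock, 20 mm above the desk; axes as the dock's. A fully seated drive's origin lies here.
- switch_2 (a joint): Toggle lever in front of bay_2: 10 mm steel stick with a 26 mm ball at its end, 45 mm from the pivot, on a grey housing 70 x 50 mm, 55 mm above the desk. 0 rad = off, leaning 0.5 rad from vertical away from the bay (dock's -x); 1.0 rad = on, leaning 0.5 rad towards the bay (+x). Near 0 at the start; it stays where it is left.
- switch_2_tip (a point): Centre of the ball of switch_2's lever, 91 mm above the desk when off, 97 mm when upright; moves with the lever.
- bay_3 (a point): Centre of the floor of the -y slot of the dock, 20 mm above the desk; axes as the dock's. A fully seated drive's origin lies here.
- switch_3 (a joint): Toggle lever in front of bay_3: 10 mm steel stick with a 26 mm ball at its end, 45 mm from the pivot, on a grey housing 70 x 50 mm, 55 mm above the desk. 0 rad = off, leaning 0.5 rad from vertical away from the bay (dock's -x); 1.0 rad = on, leaning 0.5 rad towards the bay (+x). Near 0 at the start; it stays where it is left.
- switch_3_tip (a point): Centre of the ball of switch_3's lever, 91 mm above the desk when off, 97 mm when upright; moves with the lever.
- mug: White mug, 80 mm wide, 95 mm high, a bystander; origin at the centre of its underside.
- tape: Cardboard roll, 104 mm across, 48 mm high, a bystander; origin at the centre of its underside.
- carton: Small cardboard carton, 140 x 100 x 70 mm, a bystander; origin at the centre of its underside.
- screwdriver: Screwdriver lying on the desk, a bystander; origin under its middle.

How it is judged:
On the way, in this order (a step that is already met when the one before it is completed fails the run):
1. the spare drive is fully down in the free bay, all switches still off (((horizontal distance between spare and bay_1 below 0.006 m and z of spare in the frame of bay_1 between -0.004 and 0.003 m and angle between spare's own z axis and vertical below 0.12 rad) or (horizontal distance between spare and bay_2 below 0.006 m and z of spare in the frame of bay_2 between -0.004 and 0.003 m and angle between spare's own z axis and vertical below 0.12 rad) or (horizontal distance between spare and bay_3 below 0.006 m and z of spare in the frame of bay_3 between -0.004 and 0.003 m and angle between spare's own z axis and vertical below 0.12 rad)) and value of joint each of switch_1, switch_2, switch_3 below 0.3 rad), for 0.2 s.
2. the loaded bay's switch is on and the other two are off ((((horizontal distance between spare and bay_1 below 0.006 m and z of spare in the frame of bay_1 between -0.004 and 0.003 m and angle between spare's own z axis and vertical below 0.12 rad) and value of joint switch_1 above 0.85 rad and value of joint each of switch_2, switch_3 below 0.3 rad) or ((horizontal distance between spare and bay_2 below 0.006 m and z of spare in the frame of bay_2 between -0.004 and 0.003 m and angle between spare's own z axis and vertical below 0.12 rad) and value of joint switch_2 above 0.85 rad and value of joint each of switch_1, switch_3 below 0.3 rad) or ((horizontal distance between spare and bay_3 below 0.006 m and z of spare in the frame of bay_3 between -0.004 and 0.003 m and angle between spare's own z axis and vertical below 0.12 rad) and value of joint switch_3 above 0.85 rad and value of joint each of switch_1, switch_2 below 0.3 rad))), for 0.2 s.
At the end, for the whole second after the job is handed in: The spare drive rests fully down in the bay that was free at the start (origin within 6 mm sideways and 3 mm in height of that bay's floor centre, within 0.12 rad of upright), that bay's switch is above 0.85 rad, the other two are below 0.3 rad, and the drive is at rest ((((horizontal distance between spare and bay_1 below 0.006 m and z of spare in the frame of bay_1 between -0.004 and 0.003 m and angle between spare's own z axis and vertical below 0.12 rad) and value of joint switch_1 above 0.85 rad and value of joint each of switch_2, switch_3 below 0.3 rad) or ((horizontal distance between spare and bay_2 below 0.006 m and z of spare in the frame of bay_2 between -0.004 and 0.003 m and angle between spare's own z axis and vertical below 0.12 rad) and value of joint switch_2 above 0.85 rad and value of joint each of switch_1, switch_3 below 0.3 rad) or ((horizontal distance between spare and bay_3 below 0.006 m and z of spare in the frame of bay_3 between -0.004 and 0.003 m and angle between spare's own z axis and vertical below 0.12 rad) and value of joint switch_3 above 0.85 rad and value of joint each of switch_1, switch_2 below 0.3 rad)) and linear speed of spare below 0.01 m/s); the robot touches nothing.
It fails at once if the spare drive drops into a bay (faster than 0.35 m/s with its underside below the dock's top) (linear speed of spare above 0.35 m/s and ((horizontal distance between spare and bay_1 below 0.012 m and z of spare in the frame of bay_1 below 0.033 m) or (horizontal distance between spare and bay_2 below 0.012 m and z of spare in the frame of bay_2 below 0.033 m) or (horizontal distance between spare and bay_3 below 0.012 m and z of spare in the frame of bay_3 below 0.033 m))).
It fails at once if a drive already in the dock is moved by more than 12 mm (distance of any of drive_a, drive_b from where it was at the start of the episode above 0.012 m).
It fails at once if a switch is put on before the drive is in, or the wrong switch is put on ((value of joint switch_1 above 0.5 rad and not (horizontal distance between spare and bay_1 below 0.012 m)) or (value of joint switch_2 above 0.5 rad and not (horizontal distance between spare and bay_2 below 0.012 m)) or (value of joint switch_3 above 0.5 rad and not (horizontal distance between spare and bay_3 below 0.012 m))).
It fails at once if a bystander is moved by more than 30 mm (distance of any of mug, tape, carton, screwdriver from where it was at the start of the episode above 0.03 m).
It also fails if it takes over 59 s, if anything falls off the work surface, if the arm or the gripper's body presses on something with over 40 N, if the wrist force passes 120 N, or if a joint passes its speed limit or range.

## Robot

A 6-joint arm with a two-finger parallel gripper is mounted at the origin on the work surface. World frame = base frame: x ahead of the robot, y to its left, z up, the work surface at z = 0. Lengths are in m, angles in rad, forces in N, time in s.
With the tool pointing down it reaches from about 0.375 to 0.9 m from the base axis. Payload 3.1 kg.
Tool frame: the origin (TCP) lies on the centre line of the jaws, within the pads' length; the fingertips stand ahead of it and the grasp point (between the pads) lies 3 mm ahead of it (robot.tip_reach is the z of the fingertips in the tool frame, in m); z points along the fingers, y is the line along which they close (so a half turn about z gives the same grasp; the last joint's range is limited). The gripper opens to 87 mm and grips with 3 to 60 N. Pads are 19 mm wide; open, the fingers measure 117 mm over their backs; the gripper's body (75 mm by 190 mm) begins 51 mm behind the grasp point.
Start: joints at [0.952, 0.527, 1.433, -0, 1.181, -0.178], TCP at [0.267, 0.565, 0.245] pointing down, gripper open.
Joint ranges: [-3.08, 3.08], [-0.75, 2.2], [0.22, 2.44], [-1.43, 4.57], [0, 2.65], [-2.85, 2.85]. Speed limits (rad/s): [2.79, 2.79, 3.14, 3.14, 3.14, 3.14].

## Interface

Orientations are given as a unit quaternion [x, y, z, w].
In Python, from rig import sensors, eyes, ticket, robot gives the robot as it stands.
- The arm moves only by the tool drive_tool, never from a script. Its argument "deltas" is a list that holds one entry, the list of rows, each a list of 6 numbers: the shift along the tool's x, y, z in mm, then the turn, a rotation vector about the tool's x, y, z in rad. A call has 1 to 8 rows; each row shifts and turns the commanded pose from where the row before left it, along the tool's axes as they then stand; what a row does not reach is not made up. A row lasts 1/12 s, in which the tool goes at most 41.7 mm and 7.16 degrees, less where a joint would pass 70% of its speed; a pose out of reach is approached as far as the arm can. A call is refused whole if a number of a shift passes 41.7 or a number of a turn 0.125, either way. A call with a gripper value outside its range is refused whole. "gripper" is the opening in per cent of the stroke, from 0 (shut) to 100 (fully open), set as the call begins (left out, the last holds). The fingers move at their own pace and stop on an object; "squeeze" is the grip in N (left out, the last holds). Time passes only in rows, so rows that do not move let the fingers close. It gives the time, the measured TCP pose, the force, the opening and the grip force at its end, in the units of the state.
- sensors.get_obs(): the state, without advancing time (a new reading comes with each control period).
- eyes.camera(name): name is "scene" or "top"; returns a dict with "img" (420x560x3 uint8, red, green, blue), "fov_y" (degrees; the focal length in pixels is half the picture's height over the tangent of half this angle, whatever the lens; pixels are square), "cx", "cy" (the principal point, pixels), "xyz" and "attitude" of the camera in the world. Camera axes: x right, y up, looking along -z (the intrinsics and any distortion apply to the point x, -y, -z); pixel columns grow to the right and rows downward; lengths in m; the calibration is good to about 2 mm. A picture is of the moment at which its call begins. There is no depth.
- ticket.hand_in(): hands the job in; it is judged then, once.
The state is a dict: "time": time; "q": joint angles; "joint_velocities": joint speeds; "joint_torque": joint torques, N m; "position": TCP position; "tool_rot": TCP orientation; "ft_force": force on the tool from outside, world axes, zero at the start; "moment": the same for the moment, N m; "grip_width": finger opening in m; "grip_force": force on a finger pad.
Only numpy, scipy, OpenCV 4.12 (cv2) and the standard library are available. Lean on these libraries where they do the work, as an engineer would, in place of code of your own. Each camera call takes 0.05 s, during which the arm holds its last target. There are 200 camera calls.

## Working session

There is one attempt and no reset: what is moved stays moved. The work goes in short steps, Python scripts to look and compute and a tool call to move; the robot and the scene stay as the last step left them, time stands still between calls to the robot, and variables do not carry over. Pictures are saved under pics/ and viewed, at most 10 in all, crops included, and the job is handed in when it is done.

Besides the shell and the picture viewer there is one more tool, called after ">>>" as name([rows], argument=value, ...), one row to a line, values as JSON. drive_tool: Moves the arm, as the interface text tells. Its arguments: {"type":"object","properties":{"deltas":{"type":"array"},"gripper":{"type":"number"},"squeeze":{"type":"number"}},"required":["deltas"]}

```bash
ls; mkdir -p pics; python3 - <<'E'
from rig import sensors, eyes, ticket, robot
import cv2,json
print(robot.tip_reach)
o=sensors.get_obs()
for k,v in o.items(): print(k,v)
for n in("scene","top"):
    c=eyes.camera(n); im=c.pop("img"); cv2.imwrite(f"pics/{n}0.png",im[:,:,::-1])
    print(n,{k:(v.tolist() if hasattr(v,'tolist') else v) for k,v in c.items()})
E
```

```text
pics
0.022
time 0.0
q [ 9.51519039e-01  5.28479281e-01  1.43389512e+00 -1.34794406e-05
  1.18136948e+00 -1.78512428e-01]
joint_velocities [-0.000778   -0.00048725  0.00162039 -0.00166529  0.00044362 -0.00111404]
joint_torque [ 5.38171607e-04 -4.40034628e+01 -1.76594728e+01  6.32765167e-02
  5.83184778e-02 -1.65400597e-04]
position [0.26622918 0.56471394 0.2435658 ]
tool_rot [ 2.18600190e-01  9.75813917e-01 -9.93589214e-04 -4.12025723e-04]
ft_force [ 0.16799604  0.05462389 -0.2361164 ]
moment [ 0.01967747 -0.01867029  0.03237361]
grip_force 0.0
grip_width 0.08712588400388231
scene {'fov_y': 53.18073036361662, 'cx': 281.7848618801308, 'cy': 209.37323599042293, 'xyz': [1.2808755622522268, -0.2606653935039262, 0.6872088616455679], 'attitude': [0.39134991527680313, 0.22633400023801187, 0.44210920077769483, 0.7746984050175957]}
top {'fov_y': 50.42238008600067, 'cx': 284.8984859018552, 'cy': 210.6824839591583, 'xyz': [0.37474508771037196, 0.12562129272978104, 1.3028220122926288], 'attitude': [0.05454265461970465, -0.06788839751394529, -0.6945380122724168, 0.7141660968001101]}
```

View pics/scene0.png

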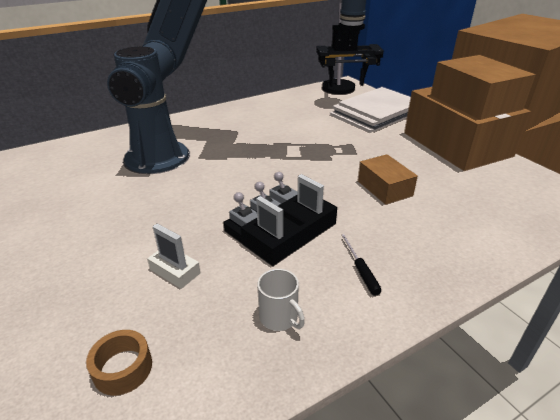

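View pics/top0.png

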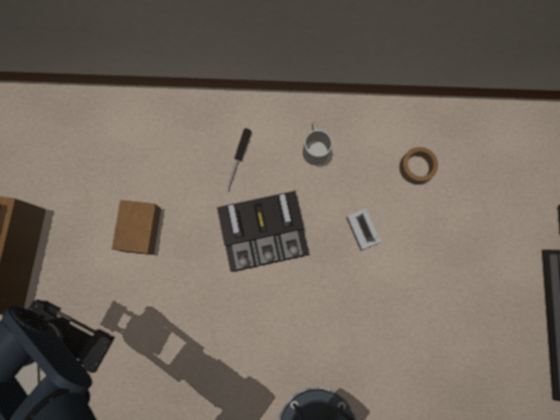

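The scene view shows the bystanders clear of the work and the free bay in the middle, with drives in the outer bays. In the top view the dock is at about (263,231), the empty middle slot at (261,218) and the stand at (364,229). Next I'll enlarge both.

```bash
python3 - <<'E'
import cv2
def crop(f,x,y,w,h,s,o):
    im=cv2.imread(f)[y:y+h,x:x+w]; cv2.imwrite(o,cv2.resize(im,None,fx=s,fy=s,interpolation=cv2.INTER_CUBIC))
crop('pics/top0.png',210,180,180,100,4.4,'pics/t1.png')
crop('pics/scene0.png',140,160,205,130,3.9,'pics/s1.png')
E
```

```text
(no output)
```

View pics/t1.png

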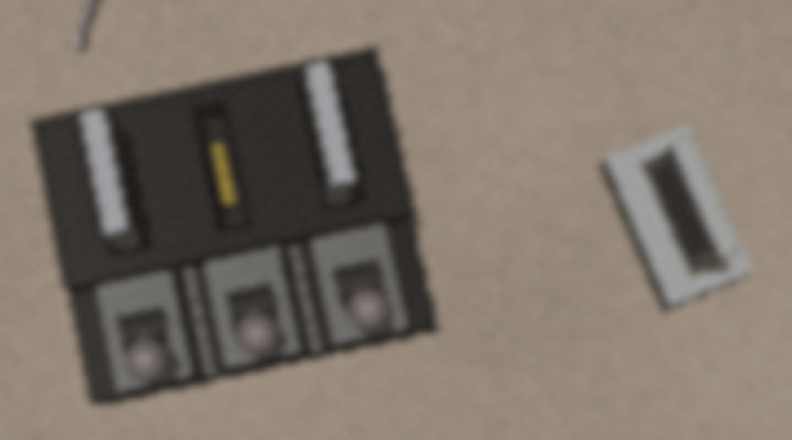

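View pics/s1.png

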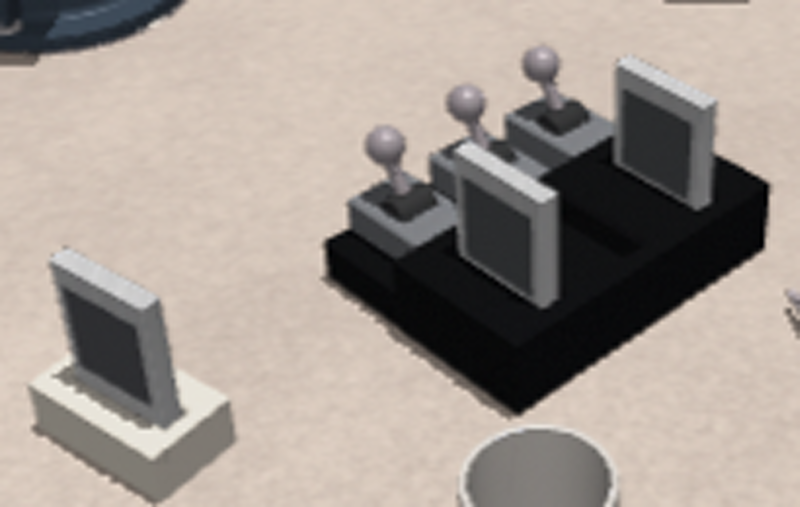

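The top crop shows the empty middle slot with its yellow contact at about (223,173). The dock block corners are at (33,122), (377,48), (410,215) and (65,287), and the switch balls are at (147,353), (258,333) and (368,308). The scene crop gives clean corners for the dock, the drives and the stand, so I'll fit the planar poses from both views.

```bash
cat > fit.py <<'E'
import numpy as np
from scipy.spatial.transform import Rotation as R
from scipy.optimize import least_squares
C={'scene':(53.18073036361662,281.7848618801308,209.37323599042293,[1.2808755622522268,-0.2606653935039262,0.6872088616455679],[0.39134991527680313,0.22633400023801187,0.44210920077769483,0.7746984050175957]),
'top':(50.42238008600067,284.8984859018552,210.6824839591583,[0.37474508771037196,0.12562129272978104,1.3028220122926288],[0.05454265461970465,-0.06788839751394529,-0.6945380122724168,0.7141660968001101])}
def proj(n,P):
    f,cx,cy,t,q=C[n]; F=210/np.tan(np.radians(f/2))
    p=(np.atleast_2d(P)-t)@R.from_quat(q).as_matrix()
    return np.c_[cx-F*p[:,0]/p[:,2],cy+F*p[:,1]/p[:,2]]
def world(p,L):
    c,s=np.cos(p[2]),np.sin(p[2]); L=np.atleast_2d(L)/1000.
    return np.c_[p[0]+c*L[:,0]-s*L[:,1],p[1]+s*L[:,0]+c*L[:,1],L[:,2]]
def uncrop(n,p):
    p=np.array(p,float); s,o=(4.4,(210,180)) if n=='top' else (3.9,(140,160))
    return (p+.5)/s-.5+o
def fit(obs,p0,names=None):
    def res(p): return np.concatenate([(proj(n,world(p,[l[1] for l in L]))-uncrop(n,[l[0] for l in L])).ravel() for n,L in obs.items()])
    r=least_squares(res,p0,loss='soft_l1'); 
    print(np.round(r.x,4)); print(np.round(res(r.x).reshape(-1,2),1).tolist()); return r.x
if __name__=='__main__':
    sb=[-114.6,91.5]
    D={'top':[((33,122),(56,115,55)),((377,48),(56,-115,55)),((410,215),(-56,-115,55)),((65,287),(-56,115,55)),((95,403),(-130,115,30)),((436,330),(-130,-115,30)),((147,353),(-114.6,70,91.5)),((258,333),(-114.6,0,91.5)),((368,308),(-114.6,-70,91.5))],
    'scene':[((516,345),(56,-115,55)),((517,413),(56,-115,0)),((768,184),(56,115,55)),((765,250),(56,115,0)),((328,243),(-130,-115,30)),((328,278),(-130,-115,0)),((457,152),(-38,-77,130)),((475,143),(-38,-63,130)),((559,192),(38,-63,130)),((541,203),(38,-77,130)),((617,67),(-38,63,130)),((632,57),(-38,77,130)),((716,100),(38,77,130)),((699,110),(38,63,130)),((385,146),(-114.6,-70,91.5)),((466,103),(-114.6,0,91.5)),((541,64),(-114.6,70,91.5))]}
    S={'top':[((603,162),(52.5,30,35)),((690,127),(52.5,-30,35)),((750,268),(-52.5,-30,35)),((668,308),(-52.5,30,35))],
    'scene':[((157,458),(52.5,-30,35)),((157,503),(52.5,-30,0)),((235,403),(52.5,30,35)),((235,437),(52.5,30,0)),((32,392),(-52.5,-30,35)),((35,430),(-52.5,-30,0)),((53,262),(-38,-7,120)),((68,247),(-38,7,120)),((160,293),(38,7,120)),((144,306),(38,-7,120))]}
    for O,p0 in((D,(.5,.15,.2)),(S,(.45,-.1,.3))):
        fit(O,p0); 
        for k in O: print(k,end=' '); fit({k:O[k]},p0)
E
python3 fit.py
```

```text
[0.5732 0.1761 0.2429]
[[-1.3, -0.9], [-0.4, -0.7], [0.7, -0.8], [-1.0, 0.1], [-1.8, 0.2], [0.0, -0.6], [-0.6, 1.5], [-0.5, 0.5], [-0.2, 0.6], [0.1, 1.0], [0.2, 1.2], [0.7, 0.2], [-0.1, 0.1], [-1.6, -0.2], [-0.6, 0.0], [-1.2, -0.4], [-1.3, -0.5], [-0.2, 0.5], [-0.1, 0.3], [-0.5, -0.9], [-0.6, -0.4], [0.6, 0.2], [1.1, -0.2], [-0.3, 0.2], [-0.2, 0.5], [-0.0, 0.4]]
top [0.5732 0.1743 0.2391]
[[-0.7, -1.0], [0.3, -0.6], [1.3, -0.6], [-0.5, 0.0], [-1.3, 0.1], [0.5, -0.4], [-0.1, 1.4], [0.1, 0.5], [0.3, 0.8]]
scene [0.5728 0.1769 0.2418]
[[0.2, 0.7], [0.4, 1.0], [0.9, 0.1], [0.1, -0.0], [-1.3, -0.4], [-0.3, -0.2], [-1.0, -0.7], [-1.1, -0.7], [-0.0, 0.3], [0.1, 0.1], [-0.3, -1.1], [-0.3, -0.6], [0.8, -0.0], [1.3, -0.3], [-0.0, 0.0], [0.1, 0.3], [0.2, 0.3]]
[ 0.5522 -0.1226  0.4307]
[[-0.3, -0.6], [-1.3, -0.7], [0.5, 0.5], [0.2, -0.4], [-0.6, 0.1], [1.8, -0.1], [-1.1, -1.6], [0.8, 0.9], [-1.2, -1.9], [1.0, -0.5], [-1.5, -0.7], [-0.3, -0.2], [0.6, 0.6], [-0.2, 0.8]]
top [ 0.5512 -0.1232  0.4163]
[[0.1, -0.5], [-0.8, -0.3], [0.5, 1.1], [0.1, -0.1]]
scene [ 0.5529 -0.1226  0.4359]
[[-0.4, 0.3], [2.0, 0.0], [-0.9, -1.5], [0.9, 0.9], [-1.2, -1.6], [1.0, -0.2], [-1.4, -0.5], [-0.3, 0.0], [0.8, 0.7], [0.0, 0.9]]
```

Both views agree to about 2 mm: dock (0.573, 0.1755, 0.242 rad), stand (0.5525, -0.1226, 0.432 rad). I'll write a helper that turns targets into tool-axis rows.

```bash
cat > plan.py <<'E'
import sys,numpy as np,json
from rig import sensors
from scipy.spatial.transform import Rotation as R, Slerp
DOCK=(.573,.1755,.242); STAND=(.5525,-.1226,.432)
def plan(pos,yaw,n):
    """rows to TCP pos, pointing down, tool y along world angle yaw (rad)"""
    o=sensors.get_obs(); r0=R.from_quat(o['tool_rot']); p0=np.array(o['position'])
    y=np.array([np.cos(yaw),np.sin(yaw),0]); z=np.array([0,0,-1.]); r1=R.from_matrix(np.c_[np.cross(y,z),y,z])
    s=Slerp([0,1],R.concatenate([r0,r1])); dp=(np.array(pos)-p0)/n*1000
    print('pos',p0.round(4),'F',np.round(o['ft_force'],1),'grip',round(o['grip_width'],4),round(o['grip_force'],1),'t',round(o['time'],2),'q',np.round(o['q'],2))
    w=(r0.inv()*r1).as_rotvec()/n
    for i in range(n): print('[%s]'%','.join('%g'%v for v in np.r_[s(i/n).inv().apply(dp).round(1),w.round(4)]), end=',\n' if i%8<7 else '\n--\n')
if __name__=='__main__':
    a=[float(v) for v in sys.argv[1:5]]; plan(a[:3],a[3],int(sys.argv[5]))
E
python3 plan.py .5525 -.1226 .235 2.003 24
```

```text
pos [0.2662 0.5648 0.2437] F [ 0.4 -0.3  0.1] grip 0.087 0.0 t 0.1 q [ 0.95  0.53  1.43  0.    1.18 -0.18]
[-23,-20.8,0.4,-0.0001,-0.0001,-0.0364],
[-22.2,-21.6,0.4,-0.0001,-0.0001,-0.0364],
[-21.4,-22.4,0.4,-0.0001,-0.0001,-0.0364],
[-20.6,-23.2,0.4,-0.0001,-0.0001,-0.0364],
[-19.7,-23.9,0.4,-0.0001,-0.0001,-0.0364],
[-18.9,-24.6,0.4,-0.0001,-0.0001,-0.0364],
[-18,-25.3,0.4,-0.0001,-0.0001,-0.0364],
[-17,-25.9,0.4,-0.0001,-0.0001,-0.0364]
--
[-16.1,-26.5,0.4,-0.0001,-0.0001,-0.0364],
[-15.1,-27.1,0.4,-0.0001,-0.0001,-0.0364],
[-14.1,-27.6,0.4,-0.0001,-0.0001,-0.0364],
[-13.1,-28.1,0.4,-0.0001,-0.0001,-0.0364],
[-12.1,-28.6,0.4,-0.0001,-0.0001,-0.0364],
[-11,-29,0.4,-0.0001,-0.0001,-0.0364],
[-9.9,-29.4,0.4,-0.0001,-0.0001,-0.0364],
[-8.9,-29.7,0.4,-0.0001,-0.0001,-0.0364]
--
[-7.8,-30,0.4,-0.0001,-0.0001,-0.0364],
[-6.7,-30.3,0.4,-0.0001,-0.0001,-0.0364],
[-5.6,-30.5,0.4,-0.0001,-0.0001,-0.0364],
[-4.5,-30.7,0.4,-0.0001,-0.0001,-0.0364],
[-3.3,-30.8,0.4,-0.0001,-0.0001,-0.0364],
[-2.2,-30.9,0.4,-0.0001,-0.0001,-0.0364],
[-1.1,-31,0.4,-0.0001,-0.0001,-0.0364],
[0,-31,0.4,-0.0001,-0.0001,-0.0364]
--
```

>>> drive_tool([
  [[-23, -21, 0.4, 0, 0, -0.036], [-22, -22, 0.4, 0, 0, -0.036], [-21, -22, 0.4, 0, 0, -0.036], [-21, -23, 0.4, 0, 0, -0.036], [-20, -24, 0.4, 0, 0, -0.036], [-19, -25, 0.4, 0, 0, -0.036], [-18, -25, 0.4, 0, 0, -0.036], [-17, -26, 0.4, 0, 0, -0.036]],
], gripper=65)

```text
time: 0.77
position: [0.3619, 0.3344, 0.2411]
tool_rot: [0.075, 0.997, -0.0, -0.0]
ft_force: [-0.6, -0.7, -0.1]
grip_width: 0.0571
grip_force: 0.0
```

>>> drive_tool([
  [[-16, -26, 0.4, 0, 0, -0.036], [-15, -27, 0.4, 0, 0, -0.036], [-14, -28, 0.4, 0, 0, -0.036], [-13, -28, 0.4, 0, 0, -0.036], [-12, -29, 0.4, 0, 0, -0.036], [-11, -29, 0.4, 0, 0, -0.036], [-10, -29, 0.4, 0, 0, -0.036], [-9, -30, 0.4, 0, 0, -0.036]],
])

```text
time: 1.43
position: [0.4562, 0.1051, 0.238]
tool_rot: [-0.068, 0.998, 0.0, -0.0]
ft_force: [0.7, -0.4, -0.2]
grip_width: 0.0565
grip_force: 0.0
```

>>> drive_tool([
  [[-8, -30, 0.4, 0, 0, -0.036], [-7, -30, 0.4, 0, 0, -0.036], [-6, -30, 0.4, 0, 0, -0.036], [-5, -31, 0.4, 0, 0, -0.036], [-3, -31, 0.4, 0, 0, -0.036], [-2, -31, 0.4, 0, 0, -0.036], [-1, -31, 0.4, 0, 0, -0.036], [0, -31, 0.4, 0, 0, -0.036]],
])

```text
time: 2.1
position: [0.5507, -0.1242, 0.2345]
tool_rot: [-0.211, 0.978, 0.0, -0.0]
ft_force: [0.8, 0.5, -0.6]
grip_width: 0.0568
grip_force: 0.0
```

```bash
python3 plan.py .5525 -.1226 .150 2.003 6
```

```text
pos [ 0.5507 -0.1242  0.2345] F [ 0.8  0.5 -0.6] grip 0.0568 0.0 t 2.1 q [-0.42  0.46  1.6   0.    1.09 -2.42]
[-0.4,0.1,14.1,0.0001,-0.0001,-0.0013],
[-0.4,0.1,14.1,0.0001,-0.0001,-0.0013],
[-0.4,0.1,14.1,0.0001,-0.0001,-0.0013],
[-0.4,0.1,14.1,0.0001,-0.0001,-0.0013],
[-0.4,0.1,14.1,0.0001,-0.0001,-0.0013],
[-0.4,0.1,14.1,0.0001,-0.0001,-0.0013],
```

>>> drive_tool([
  [[-0.4, 0, 14, 0, 0, 0], [-0.4, 0, 14, 0, 0, 0], [-0.4, 0, 14, 0, 0, 0], [-0.4, 0, 14, 0, 0, 0], [-0.4, 0, 14, 0, 0, -0.004], [-0.4, 0, 14, 0, 0, -0.004], [0, 0, 0, 0, 0, 0]],
])

```text
time: 2.68
position: [0.5509, -0.121, 0.1481]
tool_rot: [-0.214, 0.977, 0.002, -0.003]
ft_force: [-0.6, 0.5, -0.0]
grip_width: 0.0564
grip_force: 0.0
```

```bash
python3 - <<'E'
from rig import eyes
import cv2
im=eyes.camera("scene")["img"][190:300,110:250,::-1]; a=cv2.resize(im,None,fx=4,fy=4,interpolation=2)
cv2.imwrite('pics/g1.png',a)
E
python3 plan.py .5525 -.1226 .105 2.003 6
```

```text
pos [ 0.5516 -0.1213  0.1494] F [0.5 0.  0.1] grip 0.0569 0.0 t 2.73 q [-0.41  0.58  1.67 -0.    0.9  -2.42]
[-0.1,-0.3,7.4,0.0005,-0.0005,-0.0002],
[-0.1,-0.3,7.4,0.0005,-0.0005,-0.0002],
[-0,-0.3,7.4,0.0005,-0.0005,-0.0002],
[-0,-0.3,7.4,0.0005,-0.0005,-0.0002],
[-0,-0.3,7.4,0.0005,-0.0005,-0.0002],
[-0,-0.3,7.4,0.0005,-0.0005,-0.0002],
```

View pics/g1.png

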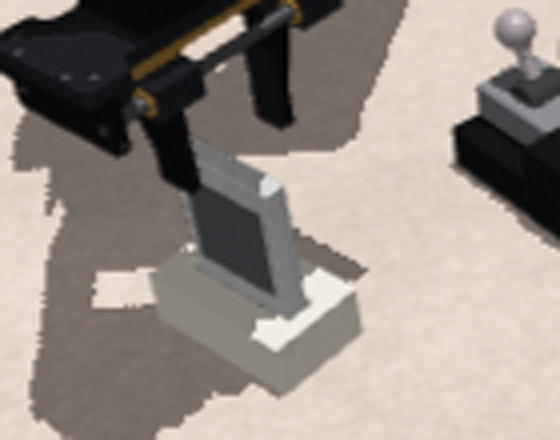

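The fingers straddle the drive squarely: fingertips at (180,190) and (280,125), drive top centre at about (237,165). Next I descend and close.

>>> drive_tool([
  [[0, -0.3, 7.5, 0, 0, 0], [0, -0.3, 7.5, 0, 0, 0], [0, -0.3, 7.5, 0, 0, 0], [0, -0.3, 7.5, 0, 0, 0], [0, -0.3, 7.5, 0, 0, 0], [0, 0, 7, 0, 0, 0], [0, 0, 0, 0, 0, 0]],
])

```text
time: 3.32
position: [0.5525, -0.1228, 0.1048]
tool_rot: [-0.214, 0.977, 0.001, -0.001]
ft_force: [0.5, 0.0, 0.3]
grip_width: 0.0564
grip_force: 0.0
```

>>> drive_tool([
  [[0, 0, 0, 0, 0, 0], [0, 0, 0, 0, 0, 0], [0, 0, 0, 0, 0, 0], [0, 0, 0, 0, 0, 0], [0, 0, 0, 0, 0, 0], [0, 0, 0, 0, 0, 0], [0, 0, 0, 0, 0, 0], [0, 0, 0, 0, 0, 0]],
], gripper=0, squeeze=20)

```text
time: 3.98
position: [0.5536, -0.1232, 0.1066]
tool_rot: [-0.214, 0.977, -0.0, 0.0]
ft_force: [-0.2, -0.2, -0.0]
grip_width: 0.0136
grip_force: 19.9
```

Gripped, with an opening of 13.6 mm. Lifting 160 mm.

>>> drive_tool([
  [[0, 0, -5, 0, 0, 0], [0, 0, -10, 0, 0, 0], [0, 0, -15, 0, 0, 0], [0, 0, -25, 0, 0, 0], [0, 0, -30, 0, 0, 0], [0, 0, -30, 0, 0, 0], [0, 0, -30, 0, 0, 0], [0, 0, -15, 0, 0, 0]],
])

```text
time: 4.65
position: [0.5549, -0.1236, 0.2712]
tool_rot: [-0.214, 0.977, -0.002, 0.003]
ft_force: [0.0, -0.4, -1.9]
grip_width: 0.014
grip_force: 19.9
```

```bash
python3 plan.py .573 .1755 .265 1.813 16
```

```text
pos [ 0.5549 -0.1236  0.2712] F [ 0.  -0.4 -1.9] grip 0.014 19.9 t 4.65 q [-0.42  0.42  1.55  0.    1.17 -2.42]
[-8.8,16.5,0.3,-0.0003,0.0003,0.0118],
[-8.6,16.6,0.3,-0.0003,0.0003,0.0118],
[-8.5,16.7,0.4,-0.0003,0.0003,0.0118],
[-8.3,16.8,0.4,-0.0003,0.0003,0.0118],
[-8.1,16.9,0.4,-0.0003,0.0003,0.0118],
[-7.9,17,0.4,-0.0003,0.0003,0.0118],
[-7.7,17.1,0.4,-0.0003,0.0003,0.0118],
[-7.4,17.2,0.4,-0.0003,0.0003,0.0118]
--
[-7.2,17.3,0.4,-0.0003,0.0003,0.0118],
[-7,17.4,0.4,-0.0003,0.0003,0.0118],
[-6.8,17.4,0.4,-0.0003,0.0003,0.0118],
[-6.6,17.5,0.4,-0.0003,0.0003,0.0118],
[-6.4,17.6,0.4,-0.0003,0.0003,0.0118],
[-6.2,17.7,0.4,-0.0003,0.0003,0.0118],
[-6,17.7,0.4,-0.0003,0.0003,0.0118],
[-5.8,17.8,0.4,-0.0003,0.0003,0.0118]
--
```

>>> drive_tool([
  [[-9, 16.5, 0, 0, 0, 0.012], [-9, 16.5, 0, 0, 0, 0.012], [-8.5, 16.5, 0, 0, 0, 0.012], [-8.5, 17, 0, 0, 0, 0.012], [-8, 17, 0, 0, 0, 0.012], [-8, 17, 0, 0, 0, 0.012], [-7.5, 17, 0, 0, 0, 0.012], [-7.5, 17, 0, 0, 0, 0.012]],
])

```text
time: 5.32
position: [0.5631, 0.0274, 0.2672]
tool_rot: [-0.167, 0.986, 0.0, 0.0]
ft_force: [-0.3, -0.6, -1.4]
grip_width: 0.0136
grip_force: 19.9
```

>>> drive_tool([
  [[-7, 17.5, 0.5, 0, 0, 0.012], [-7, 17.5, 0.5, 0, 0, 0.012], [-7, 17.5, 0.5, 0, 0, 0.012], [-6.5, 17.5, 0.5, 0, 0, 0.012], [-6.5, 17.5, 0.5, 0, 0, 0.012], [-6, 17.5, 0.5, 0, 0, 0.012], [-6, 17.5, 0.5, 0, 0, 0.012], [-6, 18, 0.5, 0, 0, 0.012]],
])

```text
time: 5.98
position: [0.5722, 0.1769, 0.2632]
tool_rot: [-0.119, 0.993, -0.0, -0.0]
ft_force: [0.0, -0.5, -2.0]
grip_width: 0.0137
grip_force: 19.9
```

>>> drive_tool([
  [[0, 0, 0, 0, 0, 0], [0, 0, 0, 0, 0, 0]],
])

```text
time: 6.15
position: [0.5722, 0.1767, 0.2629]
tool_rot: [-0.12, 0.993, -0.0, -0.0]
ft_force: [-0.0, -0.5, -1.9]
grip_width: 0.0138
grip_force: 20.0
```

```bash
python3 plan.py .573 .1755 .17 1.813 8
```

```text
pos [0.5722 0.1767 0.2629] F [-0.  -0.5 -1.9] grip 0.0138 20.0 t 6.15 q [ 0.11  0.47  1.48 -0.    1.19 -1.7 ]
[-0.1,-0.2,11.6,-0,-0,-0.0001],
[-0.1,-0.2,11.6,-0,-0,-0.0001],
[-0.1,-0.2,11.6,-0,-0,-0.0001],
[-0.1,-0.2,11.6,-0,-0,-0.0001],
[-0.1,-0.2,11.6,-0,-0,-0.0001],
[-0.1,-0.2,11.6,-0,-0,-0.0001],
[-0.1,-0.2,11.6,-0,-0,-0.0001],
[-0.1,-0.2,11.6,-0,-0,-0.0001]
--
```

>>> drive_tool([
  [[0, 0, 12, 0, 0, 0], [0, 0, 12, 0, 0, 0], [0, 0, 12, 0, 0, 0], [0, 0, 12, 0, 0, 0], [0, -0.3, 12, 0, 0, 0], [0, -0.3, 12, 0, 0, 0], [0, -0.3, 12, 0, 0, 0], [0, -0.3, 10, 0, 0, 0]],
])

```text
time: 6.82
position: [0.5728, 0.1736, 0.168]
tool_rot: [-0.119, 0.993, -0.0, -0.0]
ft_force: [0.8, 0.4, -1.8]
grip_width: 0.0139
grip_force: 20.0
```

>>> drive_tool([
  [[0, 0, 0, 0, 0, 0], [0, 0, 0, 0, 0, 0]],
])

```text
time: 6.98
position: [0.5728, 0.1741, 0.1682]
tool_rot: [-0.119, 0.993, -0.0, -0.001]
ft_force: [-0.1, 0.4, -0.7]
grip_width: 0.014
grip_force: 20.0
```

```bash
python3 - <<'E'
from rig import eyes,sensors
import cv2
im=eyes.camera("scene")["img"][150:260,215:350,::-1]; cv2.imwrite('pics/g2.png',cv2.resize(im,None,fx=5.4,fy=5.4,interpolation=2))
print(sensors.get_obs()['position'])
E
```

```text
[0.57330735 0.17437712 0.16886271]
```

View pics/g2.png

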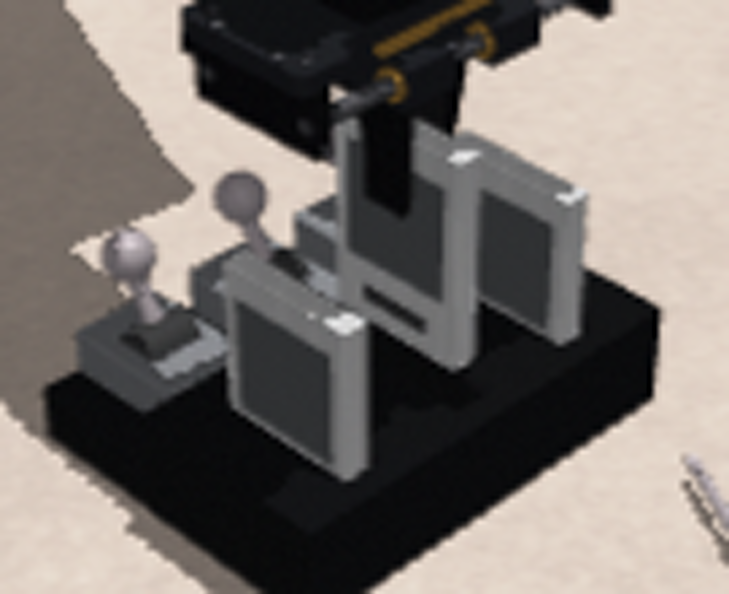

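The view shows the spare hanging upright over the middle bay. Its lower near corners are at (457,370) and (476,355); drive b's are at (345,480) and (369,465), and drive a's at (557,342) and (580,330). I'll compare the spare with its neighbours in the same picture.

```bash
python3 - <<'E'
import fit,numpy as np
fit.uncrop=lambda n,p:(np.array(p,float)+.5)/5.4-.5+(215,150)
def f(pts): return fit.fit({'scene':pts},(.573,.1755,.242))
h=.1685-.0955; z0,z1=h*1000,h*1000+110
b=f([((225,282),(-38,-7,130)),((335,330),(38,-7,130)),((369,316),(38,7,130)),((345,480),(38,-7,55)),((369,466),(38,7,55))])
a=f([((555,205),(38,-7,130)),((585,195),(38,7,130)),((557,342),(38,-7,55)),((580,330),(38,7,55)),((468,135),(-38,7,130))])
s=f([((337,123),(-38,-7,z1)),((447,163),(38,-7,z1)),((482,153),(38,7,z1)),((457,370),(38,-7,z0)),((476,355),(38,7,z0)),((337,300),(-38,-7,z0))])
m=(a+b)/2; print('mid',m); d=(s-m)[:2]; t=fit.np.arctan2(-(a-b)[0],(a-b)[1]); print('yaw ab',t,np.linalg.norm((a-b)[:2]))
c,q=np.cos(.242),np.sin(.242); print('spare-mid dock x,y mm',1000*(c*d[0]+q*d[1]),1000*(-q*d[0]+c*d[1]))
E
```

```text
[0.5909 0.1077 0.2353]
[[-0.6, -3.5], [1.5, 1.6], [-0.2, 1.6], [-0.0, -0.4], [-0.1, -0.5]]
[0.5563 0.2425 0.2028]
[[1.6, 0.4], [0.0, 0.2], [-0.2, -0.0], [-0.6, -0.0], [-0.1, -0.8]]
[0.5715 0.1753 0.2292]
[[-0.5, -5.0], [2.2, -0.0], [0.0, -0.5], [-0.6, 0.5], [-0.1, 0.8], [0.0, 0.2]]
mid [0.57364741 0.17509938 0.21907549]
yaw ab 0.2511553646487119 0.13924123613237924
spare-mid dock x,y mm -2.0327502595875204 0.7090281083727333
```

The spare is within 1 mm of the slot centre in thickness and about 1–2 mm short along the width, which the chamfer can take. I'll nudge it 1 mm and descend slowly, watching the force.

>>> drive_tool([
  [[-0.5, 0, 3, 0, 0, 0], [-0.5, 0, 3, 0, 0, 0], [0, 0, 3, 0, 0, 0], [0, 0, 3, 0, 0, 0], [0, 0, 3, 0, 0, 0], [0, 0, 2, 0, 0, 0], [0, 0, 1, 0, 0, 0], [0, 0, 0, 0, 0, 0]],
])

```text
time: 7.7
position: [0.5738, 0.1751, 0.1501]
tool_rot: [-0.119, 0.993, 0.0, -0.0]
ft_force: [-0.9, -0.6, -1.5]
grip_width: 0.0141
grip_force: 20.0
```

>>> drive_tool([
  [[0, 0, 1, 0, 0, 0], [0, 0, 1, 0, 0, 0], [0, 0, 1, 0, 0, 0], [0, 0, 1, 0, 0, 0], [0, 0, 1, 0, 0, 0], [0, 0, 1, 0, 0, 0], [0, 0, 0, 0, 0, 0]],
])

```text
time: 8.28
position: [0.5738, 0.175, 0.1442]
tool_rot: [-0.119, 0.993, -0.0, -0.0]
ft_force: [-1.5, -0.0, -1.0]
grip_width: 0.0139
grip_force: 20.0
```

>>> drive_tool([
  [[0, 0, 1.5, 0, 0, 0], [0, 0, 1.5, 0, 0, 0], [0, 0, 1.5, 0, 0, 0], [0, 0, 1.5, 0, 0, 0], [0, 0, 1.5, 0, 0, 0], [0, 0, 1.5, 0, 0, 0], [0, 0, 1, 0, 0, 0], [0, 0, 0, 0, 0, 0]],
])

```text
time: 8.95
position: [0.5738, 0.175, 0.1341]
tool_rot: [-0.119, 0.993, 0.0, -0.0]
ft_force: [0.1, 0.1, -2.4]
grip_width: 0.0139
grip_force: 20.0
```

>>> drive_tool([
  [[0, 0, 1.5, 0, 0, 0], [0, 0, 1.5, 0, 0, 0], [0, 0, 1.5, 0, 0, 0], [0, 0, 1.5, 0, 0, 0], [0, 0, 1.5, 0, 0, 0], [0, 0, 1.5, 0, 0, 0], [0, 0, 1, 0, 0, 0], [0, 0, 0, 0, 0, 0]],
])

```text
time: 9.62
position: [0.5738, 0.175, 0.1241]
tool_rot: [-0.119, 0.993, 0.0, -0.0]
ft_force: [0.4, -0.8, -1.7]
grip_width: 0.0138
grip_force: 20.0
```

>>> drive_tool([
  [[0, 0, 1.5, 0, 0, 0], [0, 0, 1.5, 0, 0, 0], [0, 0, 1, 0, 0, 0], [0, 0, 1, 0, 0, 0], [0, 0, 1, 0, 0, 0], [0, 0, 1, 0, 0, 0], [0, 0, 0, 0, 0, 0]],
])

```text
time: 10.2
position: [0.5738, 0.175, 0.1172]
tool_rot: [-0.119, 0.993, 0.0, -0.0]
ft_force: [-0.3, -0.7, -1.6]
grip_width: 0.0138
grip_force: 20.0
```

>>> drive_tool([
  [[0, 0, 0.5, 0, 0, 0], [0, 0, 0.5, 0, 0, 0], [0, 0, 0.5, 0, 0, 0], [0, 0, 0, 0, 0, 0]],
])

```text
time: 10.53
position: [0.5741, 0.175, 0.1166]
tool_rot: [-0.119, 0.993, -0.0, 0.0]
ft_force: [-1.5, 0.3, 3.7]
grip_width: 0.0139
grip_force: 20.0
```

>>> drive_tool([
  [[0, 0, 0.5, 0, 0, 0], [0, 0, 0.5, 0, 0, 0], [0, 0, 0.5, 0, 0, 0], [0, 0, 0, 0, 0, 0], [0, 0, 0, 0, 0, 0]],
])

```text
time: 10.95
position: [0.5741, 0.175, 0.1165]
tool_rot: [-0.119, 0.993, -0.0, 0.0]
ft_force: [-2.9, -1.5, 12.4]
grip_width: 0.014
grip_force: 20.0
```

The drive is firmly on the floor, with the force rising and no further travel. I'll relax the press, open and rise.

>>> drive_tool([
  [[0, 0, -0.8, 0, 0, 0], [0, 0, -0.8, 0, 0, 0], [0, 0, 0, 0, 0, 0]],
])

```text
time: 11.2
position: [0.5741, 0.175, 0.1166]
tool_rot: [-0.119, 0.993, -0.0, 0.0]
ft_force: [-2.0, -1.3, 5.7]
grip_width: 0.0139
grip_force: 20.0
```

>>> drive_tool([
  [[0, 0, 0, 0, 0, 0], [0, 0, 0, 0, 0, 0], [0, 0, 0, 0, 0, 0], [0, 0, 0, 0, 0, 0], [0, 0, 0, 0, 0, 0]],
], gripper=45)

```text
time: 11.62
position: [0.5739, 0.1751, 0.1157]
tool_rot: [-0.119, 0.993, 0.0, -0.0]
ft_force: [-0.4, 0.6, -0.6]
grip_width: 0.0365
grip_force: 0.0
```

>>> drive_tool([
  [[0, 0, -10, 0, 0, 0], [0, 0, -20, 0, 0, 0], [0, 0, -20, 0, 0, 0], [0, 0, -20, 0, 0, 0], [0, 0, -20, 0, 0, 0], [0, 0, -10, 0, 0, 0], [0, 0, 0, 0, 0, 0]],
])

```text
time: 12.2
position: [0.5757, 0.1753, 0.2192]
tool_rot: [-0.119, 0.993, -0.0, 0.003]
ft_force: [0.6, -0.4, -0.3]
grip_width: 0.0393
grip_force: 0.0
```

```bash
python3 - <<'E'
from rig import eyes,sensors
import cv2
im=eyes.camera("scene")["img"][150:260,215:350,::-1]; cv2.imwrite('pics/g3.png',cv2.resize(im,None,fx=5.4,fy=5.4,interpolation=2))
o=sensors.get_obs();print(o['position'],o['grip_width'])
E
```

```text
[0.57465322 0.17515173 0.21745046] 0.039301025101489355
```

View pics/g3.png

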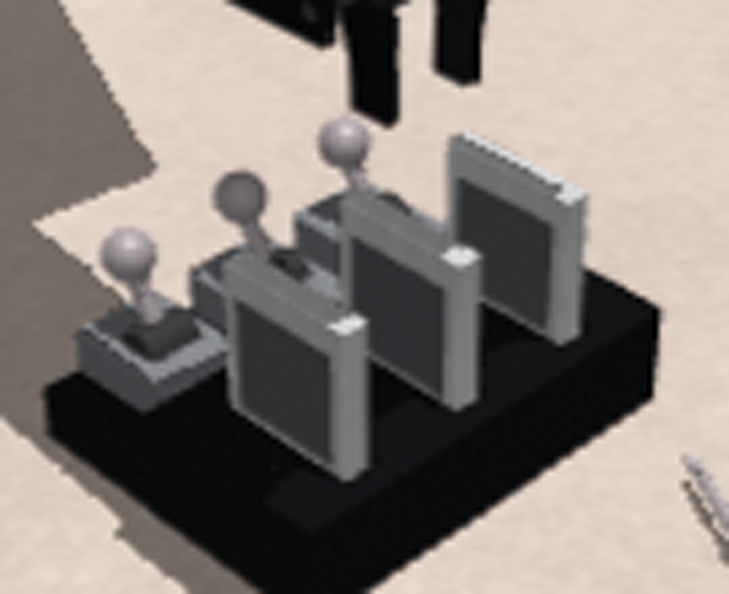

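The spare sits level and in line with its neighbours: its top corner at (460,255) is midway between (345,322) and (570,195). All the switches are still off, with the middle ball at (240,197). Next I close the gripper and move to the outer side of the middle switch.

>>> drive_tool([
  [[20, 0, 0, 0, 0, 0], [20, 0, 0, 0, 0, 0], [20, 0, 0, 0, 0, 0], [20, 0, 0, 0, 0, 0], [20, 0, 0, 0, 0, 0], [20, 0, 0, 0, 0, 0], [20, 0, 0, 0, 0, 0], [20, 0, 0, 0, 0, 0]],
], gripper=0)

```text
time: 12.92
position: [0.4165, 0.1369, 0.2148]
tool_rot: [-0.119, 0.993, 0.0, -0.002]
ft_force: [0.0, 0.1, 0.7]
grip_width: 0.0013
grip_force: 0.0
```

```bash
python3 plan.py .4177 .1372 .103 1.813 8
```

```text
pos [0.4165 0.1369 0.2148] F [0.  0.1 0.7] grip 0.0013 0.0 t 12.92 q [ 0.06  0.33  1.91 -0.    0.9  -1.75]
[-0.2,-0,14,0.0001,-0.0004,-0.0004],
[-0.2,-0,14,0.0001,-0.0004,-0.0004],
[-0.2,0,14,0.0001,-0.0004,-0.0004],
[-0.2,0,14,0.0001,-0.0004,-0.0004],
[-0.2,0,14,0.0001,-0.0004,-0.0004],
[-0.2,0,14,0.0001,-0.0004,-0.0004],
[-0.2,0,14,0.0001,-0.0004,-0.0004],
[-0.2,0,14,0.0001,-0.0004,-0.0004]
--
```

>>> drive_tool([
  [[0, 0, 14, 0, 0, 0], [0, 0, 14, 0, 0, 0], [0, 0, 14, 0, 0, 0], [0, 0, 14, 0, 0, 0], [0, 0, 14, 0, 0, 0], [0, 0, 14, 0, 0, 0], [0, 0, 14, 0, 0, 0], [0, 0, 13, 0, 0, 0]],
])

```text
time: 13.58
position: [0.4173, 0.137, 0.1033]
tool_rot: [-0.119, 0.993, 0.0, -0.001]
ft_force: [-0.3, 0.6, -0.0]
grip_width: 0.0001
grip_force: 0.0
```

>>> drive_tool([
  [[-6, 0, 0, 0, 0, 0], [-6, 0, 0, 0, 0, 0], [-6, 0, 0, 0, 0, 0], [-6, 0, 0, 0, 0, 0], [-6, 0, 0, 0, 0, 0], [-5, 0, 0, 0, 0, 0], [0, 0, 0, 0, 0, 0]],
])

```text
time: 14.17
position: [0.4543, 0.1457, 0.1056]
tool_rot: [-0.119, 0.993, -0.0, 0.002]
ft_force: [-0.9, -1.1, 0.6]
grip_width: 0.0008
grip_force: 0.6
```

>>> drive_tool([
  [[-4, 0, 0, 0, 0, 0], [-4, 0, 0, 0, 0, 0], [-4, 0, 0, 0, 0, 0], [-4, 0, 0, 0, 0, 0], [-4, 0, 0, 0, 0, 0], [0, 0, 0, 0, 0, 0]],
])

```text
time: 14.67
position: [0.4737, 0.1505, 0.1051]
tool_rot: [-0.119, 0.993, 0.0, 0.001]
ft_force: [0.0, -0.0, 1.2]
grip_width: 0.0001
grip_force: 0.1
```

>>> drive_tool([
  [[-2, 0, 0, 0, 0, 0], [-2, 0, 0, 0, 0, 0], [-2, 0, 0, 0, 0, 0], [-1, 0, 0, 0, 0, 0], [0, 0, 0, 0, 0, 0]],
])

```text
time: 15.08
position: [0.4787, 0.1518, 0.1048]
tool_rot: [-0.119, 0.993, 0.0, -0.0]
ft_force: [-1.0, -0.1, -0.4]
grip_width: 0.0001
grip_force: 0.6
```

>>> drive_tool([
  [[-1, 0, 0, 0, 0, 0], [-1, 0, 0, 0, 0, 0], [0, 0, 0, 0, 0, 0]],
])

```text
time: 15.33
position: [0.4806, 0.1523, 0.1049]
tool_rot: [-0.119, 0.993, 0.0, -0.0]
ft_force: [-1.3, -0.3, -1.6]
grip_width: 0.0003
grip_force: 0.8
```

>>> drive_tool([
  [[-1, 0, 0, 0, 0, 0], [-1, 0, 0, 0, 0, 0], [-1, 0, 0, 0, 0, 0], [0, 0, 0, 0, 0, 0]],
])

```text
time: 15.67
position: [0.4815, 0.1526, 0.1048]
tool_rot: [-0.12, 0.993, -0.0, -0.002]
ft_force: [-5.3, -2.1, 0.6]
grip_width: 0.0006
grip_force: 2.7
```

```bash
python3 - <<'E'
from rig import eyes,sensors
import cv2
im=eyes.camera("scene")["img"][150:260,215:350,::-1]; cv2.imwrite('pics/g4.png',cv2.resize(im,None,fx=5.4,fy=5.4,interpolation=2))
E
```

View pics/g4.png

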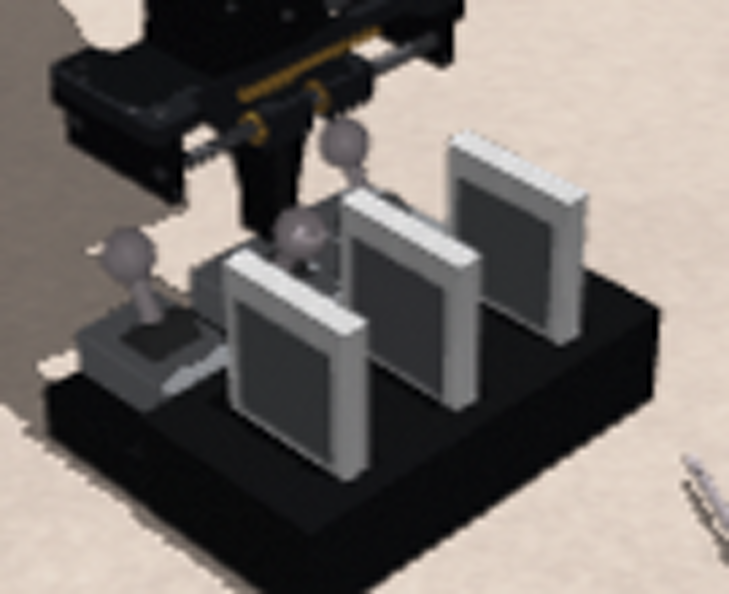

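The middle ball has gone over to (300,235), the other two are unchanged, and the force is rising at the stop. I'll push slightly more and compare the ball with its predicted position.

>>> drive_tool([
  [[-1, 0, 0, 0, 0, 0], [-1, 0, 0, 0, 0, 0], [0, 0, 0, 0, 0, 0], [0, 0, 0, 0, 0, 0]],
])

```text
time: 16.05
position: [0.4817, 0.1527, 0.1047]
tool_rot: [-0.12, 0.993, -0.0, -0.004]
ft_force: [-7.6, -3.1, 3.9]
grip_width: 0.0006
grip_force: 4.1
```

```bash
python3 - <<'E'
import fit,numpy as np
for a in (0,.8,.9,1.0):
    P=(-93+45*np.sin(a-.5),0,52+45*np.cos(a-.5))
    print(a,((fit.proj('scene',fit.world((.573,.1755,.242),P))-(215,150)+.5)*5.4-.5).round(0))
E
```

```text
0 [[238. 199.]]
0.8 [[287. 222.]]
0.9 [[294. 228.]]
1.0 [[300. 235.]]
```

The ball matches 1.0 rad exactly, at (300,235). Backing off, rising and checking once more.

>>> drive_tool([
  [[5, 0, 0, 0, 0, 0], [10, 0, 0, 0, 0, 0], [15, 0, 0, 0, 0, 0], [15, 0, 0, 0, 0, 0], [10, 0, 0, 0, 0, 0], [0, 0, -25, 0, 0, 0], [0, 0, -30, 0, 0, 0], [0, 0, -30, 0, 0, 0]],
])

```text
time: 16.72
position: [0.4321, 0.1404, 0.1909]
tool_rot: [-0.119, 0.993, 0.0, 0.0]
ft_force: [-0.1, 0.1, 0.1]
grip_width: 0.0007
grip_force: 0.0
```

>>> drive_tool([
  [[0, 0, -25, 0, 0, 0], [0, 0, 0, 0, 0, 0], [0, 0, 0, 0, 0, 0]],
])

```text
time: 16.97
position: [0.4337, 0.1406, 0.2167]
tool_rot: [-0.119, 0.993, -0.0, 0.003]
ft_force: [0.4, -0.7, 0.5]
grip_width: 0.0009
grip_force: 0.0
```

```bash
python3 - <<'E'
from rig import eyes
import cv2
im=eyes.camera("scene")["img"][150:260,215:350,::-1]; cv2.imwrite('pics/g5.png',cv2.resize(im,None,fx=5.4,fy=5.4,interpolation=2))
E
```

```text
(no output)
```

View pics/g5.png

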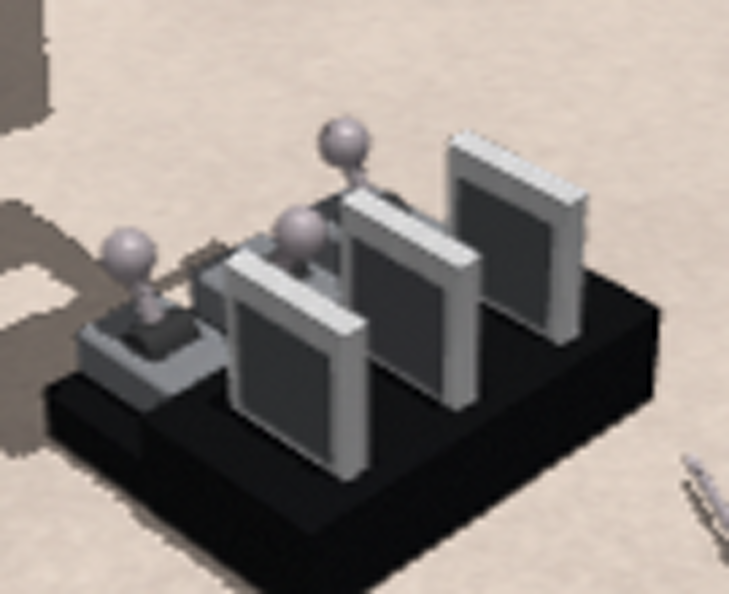

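The middle ball stays on at (300,233), the outer balls are off at (128,253) and (344,142), and the spare is seated level with the others. Handing in.

```bash
python3 -c "
from rig import ticket
print(ticket.hand_in())"
```

```text
the job is handed in; nothing more can be done
None
```

The job is handed in, with no verdict shown: in the last picture the spare drive sits fully down in the middle bay, that bay's switch is on, the other two are off, and the robot is clear of everything.

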